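# Take the lift-off lid from a stock bin and stand it in the lid stand

## Task

The grey stock bin is about to be picked from all day, so its lid has to come off: swing the closed lid up until it stands upright on its hinge pins, lift it straight up off the pins, and lower it hinge edge down into the slot of the wire lid stand, letting go only when it has come down on the stand. Leave it standing there, and leave the carton, the tape roll and the jar where they are.

Things in the scene. Friction and masses are not known exactly. Their poses are not given: they have to be found in the camera images.
- bin: Fixed grey plastic open bin, 150 mm deep (x), 220 wide (y), 110 high, walls 5; cartons inside up to 65 mm. Origin under its centre; -x is its front (lip side), which looks roughly to the right as the robot sees it (world -y); z up. A back rest 90 mm wide behind the hinge, reaching 35 mm above the pins, stops the lid about 5 degrees beyond upright, where it stays by itself, leaning away from the front
- bin_pins (a point): Point on the axis of the bin's two level hinge pins (8 mm thick, along y, at y = +-70 mm), midway between them: 91 mm behind the bin's centre (+x), 112 mm above the table. The outside of the rear wall is 16 mm and that of the front wall 166 mm towards -x. Axes as the bin's
- lid_hinge (a point): Point on the hinge axis of the loose grey lid (about 350 g), midway between its two hooks (y = +-70 mm, 14 mm wide). Axes move with the lid: it extends along its -x, z is its top face's normal. Closed: axes equal the bin's; turning positively about y raises it; upright: -x is up, z to the rear. The hooks reach 12 mm past this point (its lowest part when upright)
- lid: The lid as a whole, same point and axes as lid_hinge. Its hooks are U slots open towards its +x, on the pins with 2 mm play and held by its weight; when upright, a rise of over 18 mm frees it. Plate 8 mm thick (z -2 to +6 mm), x from -18 to -170 mm, 226 mm wide. Ribs 10 mm high under it, x -42 to -158 mm. Overall thickness 23 mm
- lid_center (a point): Centre of the lid plate, 100 mm from its hinge axis, axes as lid_hinge
- lid_lip (a point): Middle of the lid's front edge, the end of its lip, half-way through the 8 mm thickness, 200 mm from the hinge axis; axes as lid_hinge. The lip (x -170 to -200 mm of the hinge) is plain plate 140 mm wide; closed, it overhangs the bin's front wall by 34 mm, its underside 110 mm above the table and free from below
- stand_slot (a point): Centre of the slot's floor, 10 mm above the table, in a fixed steel lid stand: base plate 130 (x) by 220 (y) by 10 mm and two wire frames 180 mm wide, 78 mm high, with a slot 42 mm wide between them along y, open at both ends. z up. A lid standing in it has its hinge axis 12 mm above this point and may lean on a wire; either face may look either way
- carton: Small cardboard carton 70 x 80 x 60 mm, loose; origin under its centre. To be left alone
- tape_roll: Roll of clear tape, ring 90 mm across and 48 mm high, loose; origin under its centre. To be left alone
- glue_bottle: Jar 60 mm across, 100 mm high, loose; origin under its centre. To be left alone

How it is judged:
By the outcome, as a careful person would: the job done as asked, in the order asked, and still so for the second after the job is handed in, with the robot touching nothing.
It also fails if it takes over 72 s, if anything falls off the work surface, if the arm or the gripper's body presses on something with over 40 N, if the wrist force passes 120 N, or if a joint passes its speed limit or range.

## Robot

A 7-joint arm with a two-finger parallel gripper is mounted at the origin on the work surface. World frame = base frame: x ahead of the robot, y to its left, z up, the work surface at z = 0. Lengths are in mm, angles in rad, forces in N, time in s.
With the tool pointing down it reaches from about 400 to 900 mm from the base axis. Payload 5.6 kg.
Tool frame: the origin (TCP) lies midway between the tips of the shut fingers; the grasp point (between the pads) lies 19 mm behind it; x points along the fingers, y is the direction in which the jaws open and shut, and the axes are right-handed (so a half turn about x gives the same grasp; the last joint's range is limited). The gripper opens to 92 mm and grips with 3 to 60 N. Pads are 20 mm wide; open, the fingers measure 128 mm over their backs; the gripper's body (75 mm by 189 mm) begins 69 mm behind the grasp point.
Start: joints at [-1.211, 0.468, -0.012, 1.603, 0.006, 1.071, -0.056], TCP at [254.84, 597.969, 176.092] pointing down, gripper open.
Joint ranges: [-2.53, 2.53], [-0.31, 2.02], [-1.57, 1.55], [0.28, 2.44], [-1.29, 4.43], [0.15, 1.84], [-2.92, 2.92]. Speed limits (rad/s): [2.57, 2.57, 3.14, 3.14, 3.14, 3.14, 3.14].

## Interface

Orientations are given as a rotation vector (axis times angle).
In Python, from cell import robot, grip, kin, viewer gives the robot as it stands. Calls block until the motion is done:
- robot.movep(position, orientation): joint-space move of the TCP to a pose.
- robot.servo_line(position, feed=150, rotation=None): straight line of the TCP; rotation=None keeps the orientation; feed is the mean speed in mm/s.
- robot.goto_joints(angles): joint-space move.
- grip(opening, newtons=None): opening from 0.0 (shut) to 1.0 (fully open); newtons is the grip in N (None keeps the last); returns when the fingers have stopped.
- robot.hold(seconds).
- kin.ik(position, orientation): joint angles nearest the present ones, or None.
- robot.observe(): the state.
- viewer.read_camera(name): name is "side" or "top"; returns the picture (400x640x3 uint8, red, green, blue); there is no depth.
- viewer.camera_info(name): a dict with "camera_matrix" (3x3 intrinsics, pixels), "k1" (the pictures are not rectified: a ray, as slopes to the right and down, at radius r is drawn at 1 + k1 r^2 times it, then the intrinsics apply), "R" (3x3) and "t" (3): a world point X has camera coordinates R X + t. Camera axes: x right, y down, z forward; pixel columns grow to the right and rows downward; lengths in mm; the calibration is good to about 2 mm. A picture is of the moment at which its call begins. camera_info takes no time and is no camera call.
A pose or a line that the arm cannot do raises robot.IKError and nothing moves.
- robot.job_done(): hands the job in, once; it reports no verdict.
Trained networks look in the newest picture that a camera, given by its name, has taken for a name from the list of things; names that differ only in an ending like _2 or _b are one class to them, and where a whole thing is asked for, a point or a joint stands for the part that bears it (a point fixed in the world has none). Each returns a list of dicts, best first, with "confidence" (0 to 1); they miss things now and then, are a little off and sometimes report something else, mostly with a low value. They report only what shows in the picture. A call takes as long as a camera call.
- viewer.silhouettes(name, camera): "mask" (400x640 bool, what is visible of it).
- viewer.pinpoint(name, camera): "at" ([x, y, z] in mm, in the coordinates of the camera as it stood for that picture, good to about 4 mm: a listed point, or the origin of a listed thing).
The state is a dict: "t": time; "joints": joint angles; "joint_velocities": joint speeds; "joint_torque": joint torques, N m; "tcp_pos": TCP position; "tcp_rot": TCP orientation; "contact_force": force on the tool from outside, world axes, zero at the start; "wrist_torque": the same for the moment, N m; "grip_width": opening from 0.0 (shut) to 1.0 (fully open).
Only numpy, scipy, OpenCV 4.12 (cv2) and the standard library are available. Lean on these libraries where they do the work, as an engineer would, in place of code of your own. Each camera call takes 0.05 s, during which the arm holds its last target.

## Working session

There is one attempt and no reset: what is moved stays moved. The work goes in short steps, each a Python script; the robot and the scene stay as the last script left them, time stands still between calls to the robot, and variables do not carry over. Pictures are saved under pics/ and viewed, and the job is handed in when it is done.

```bash
ls; mkdir -p pics; python3 - <<'E'
from cell import robot, grip, kin, viewer
import cv2, numpy as np
for c in ["side","top"]:
    im=viewer.read_camera(c); cv2.imwrite(f"pics/a_{c}.png",im[:,:,::-1])
    i=viewer.camera_info(c); R=np.array(i["R"]);t=np.array(i["t"])
    print(c,"cam at",(-R.T@t).round(),"fwd",R[2].round(2),i["k1"])
    for n in ["bin","bin_pins","lid_hinge","lid_center","lid_lip","stand_slot","carton","tape_roll","glue_bottle"]:
        for d in viewer.pinpoint(n,c)[:2]:
            print(n,(R.T@(np.array(d["at"])-t)).round(1),round(d["confidence"],2))
o=robot.observe(); print(o)
E
```

```text
pics
side cam at [ 285. -880.  817.] fwd [ 0.32  0.73 -0.6 ] -0.1537389973416472
bin [ 521.1 -215.9   -4.2] 0.97
bin_pins [ 523.5 -125.7  111.1] 0.84
lid_hinge [ 522.2 -122.4  111. ] 0.81
lid_center [ 522.2 -219.2  111.3] 0.8
lid_lip [ 521.4 -321.5  111. ] 0.57
lid_lip [ 525.4 -119.8  113. ] 0.43
stand_slot [545.6 190.    7.7] 0.72
stand_slot [ 522.2 -317.9  111.1] 0.36
carton [746.5 225.8   1. ] 0.89
tape_roll [ 749.8 -224.5   -4. ] 0.9
glue_bottle [771.6 -24.5  -0.8] 0.91
top cam at [ 456.  -22. 1035.] fwd [ 0.2   0.02 -0.98] -0.05484125334190715
bin_pins [ 523.5 -120.8  112.2] 0.85
lid_hinge [ 521.3 -123.   115. ] 0.96
lid_center [ 519.8 -220.9  113.5] 0.85
lid_lip [ 515.2 -319.8  111.3] 0.88
stand_slot [547.7 189.   11.1] 0.59
carton [747.5 225.4  -2.4] 0.96
tape_roll [ 757.7 -224.9   -2.3] 0.75
glue_bottle [771.5 -23.8  -2.9] 0.92
{'t': 1.0, 'joints': array([-1.21106461,  0.46751504, -0.01162539,  1.60271449,  0.00599668,
        1.0713883 , -0.05629852]), 'joint_velocities': array([ 0.00101004, -0.00088   , -0.00269172,  0.00091511,  0.001355  ,
        0.00012978,  0.00194952]), 'joint_torque': array([-1.81214155e-04, -5.20419323e+01, -1.22085467e-02, -2.44053948e+01,
       -5.66830742e-02,  1.15682173e-02,  2.47658176e-05]), 'tcp_pos': array([254.78258018, 597.98592092, 176.07659595]), 'tcp_rot': array([ 0.31595919,  1.54757949, -0.3159501 ]), 'contact_force': array([-0.28184161, -0.03427726, -0.25463973]), 'wrist_torque': array([ 0.0187575 ,  0.00406363, -0.05047837]), 'grip_width': 0.9976651661044651}
```

View pics/a_side.png

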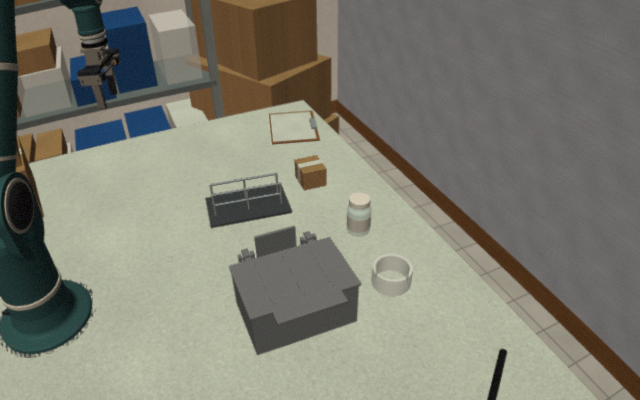

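View pics/a_top.png

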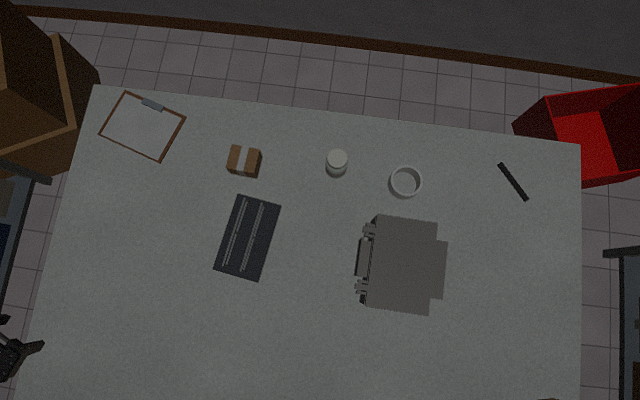

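```bash
cat > h.py <<'E'
from cell import robot, grip, kin, viewer
import cv2, numpy as np
from scipy.spatial.transform import Rotation as Rot
def cam(c):
    i=viewer.camera_info(c); return np.array(i["camera_matrix"],float),float(i["k1"]),np.array(i["R"],float),np.array(i["t"],float)
def proj(c,X):
    K,k1,R,t=cam(c); p=(R@np.atleast_2d(X).T).T+t; s=p[:,:2]/p[:,2:]; r2=(s**2).sum(1,keepdims=True)
    s=s*(1+k1*r2); return s@K[:2,:2].T+K[:2,2]
def unproj(c,px,z):
    K,k1,R,t=cam(c); px=np.asarray(px,float).reshape(-1,1,2)
    s=cv2.undistortPointsIter(px,K,np.array([k1,0,0,0.]),None,None,(3,100,1e-10)).reshape(-1,2)
    d=np.c_[s,np.ones(len(s))]@R; C=-R.T@t
    return C+d*((z-C[2])/d[:,2])[:,None]
def pin(n,c):
    K,k1,R,t=cam(c); return [((R.T@(np.array(d["at"])-t)).round(1),round(d["confidence"],2)) for d in viewer.pinpoint(n,c)]
def snap(c,f):
    im=viewer.read_camera(c); cv2.imwrite(f"pics/{f}.png",im[:,:,::-1]); return im
E
python3 - <<'E'
from h import *
viewer.read_camera("top")
for n,z in [("lid",118),("stand_slot",10),("bin",110)]:
    for d in viewer.silhouettes(n,"top")[:2]:
        m=d["mask"].astype(np.uint8)
        if m.sum()<100: continue
        cs,_=cv2.findContours(m,cv2.RETR_EXTERNAL,cv2.CHAIN_APPROX_NONE); c=max(cs,key=cv2.contourArea)[:,0,:]
        p=unproj("top",c,z)[:,:2].astype(np.float32)
        r=cv2.minAreaRect(p); print(n,d["confidence"],r)
        print(cv2.boxPoints(r).round(0).tolist())
        a=cv2.approxPolyDP(p.reshape(-1,1,2),7,True)[:,0]; print(a.round(0).tolist())
E
python3 - <<'E'
import cv2
im=cv2.imread("pics/a_top.png")
cv2.imwrite("pics/a_top_z.png",cv2.resize(im[180:330,200:460],None,fx=3,fy=3,interpolation=cv2.INTER_CUBIC))
E
```

```text
lid 0.96 ((520.196044921875, -215.24655151367188), (214.62759399414062, 233.4515380859375), 88.45867156982422)
[[401.0, -319.0], [634.0, -326.0], [640.0, -111.0], [406.0, -105.0]]
[[637.0, -143.0], [603.0, -134.0], [597.0, -110.0], [583.0, -139.0], [471.0, -138.0], [453.0, -109.0], [442.0, -134.0], [408.0, -143.0], [408.0, -286.0], [441.0, -288.0], [451.0, -319.0], [582.0, -322.0], [593.0, -294.0], [631.0, -294.0]]
lid 0.54 ((726.6460571289062, -204.6776123046875), (79.73904418945312, 93.8636245727539), 45.54072952270508)
[[665.0, -200.0], [732.0, -266.0], [788.0, -209.0], [721.0, -143.0]]
[[770.0, -220.0], [766.0, -189.0], [733.0, -164.0], [704.0, -164.0], [685.0, -181.0], [685.0, -217.0], [717.0, -247.0], [744.0, -248.0]]
stand_slot 0.84 ((546.429443359375, 187.31939697265625), (131.5924072265625, 222.11541748046875), 81.61981201171875)
[[427.0, 138.0], [647.0, 106.0], [666.0, 236.0], [446.0, 269.0]]
[[664.0, 229.0], [449.0, 266.0], [432.0, 143.0], [645.0, 113.0]]
bin 0.88 ((524.67236328125, -121.67874145507812), (37.633914947509766, 127.51243591308594), 89.08435821533203)
[[461.0, -139.0], [588.0, -142.0], [589.0, -104.0], [461.0, -102.0]]
[[588.0, -132.0], [587.0, -119.0], [562.0, -105.0], [481.0, -104.0], [461.0, -131.0], [469.0, -140.0], [569.0, -141.0]]
```

View pics/a_top_z.png

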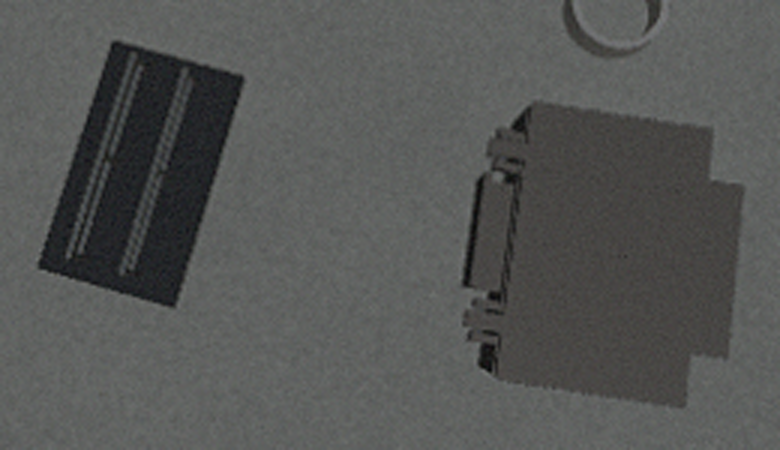

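```bash
cat >> h.py <<'E'
from scipy.optimize import least_squares
def lidfit(c="top"):
    m=max((d for d in viewer.silhouettes("lid",c)),key=lambda d:d["confidence"])["mask"].astype(np.uint8)
    cs,_=cv2.findContours(m,cv2.RETR_EXTERNAL,cv2.CHAIN_APPROX_NONE); q=max(cs,key=cv2.contourArea)[:,0,:]
    p=unproj(c,q,118)[:,:2]
    poly=np.array([[-18,113],[-170,113],[-170,70],[-200,70],[-200,-70],[-170,-70],[-170,-113],[-18,-113]],float)
    def res(v):
        a=v[2]; u=(p-v[:2])@np.array([[np.cos(a),-np.sin(a)],[np.sin(a),np.cos(a)]])
        u=u[u[:,0]<1e9]
        D=[]
        for i in range(7):
            A,B=poly[i],poly[i+1]; t=np.clip(((u-A)@(B-A))/((B-A)@(B-A)),0,1); D.append(np.linalg.norm(u-A-t[:,None]*(B-A),axis=1))
        return np.minimum(np.min(D,0),12)
    s=least_squares(res,[522,-122,np.radians(88.6)],loss="soft_l1",f_scale=2.,x_scale=[1,1,.01])
    return s.x,np.median(res(s.x))
E
python3 - <<'E'
from h import *
viewer.read_camera("top")
v,r=lidfit(); print(v,np.degrees(v[2]),r)
H=np.array([v[0],v[1],112.]); a=np.pi/2-0.025
a=v[2]
B=np.array([[np.cos(a),-np.sin(a),0],[np.sin(a),np.cos(a),0],[0,0,1]])
for psi in [-60,-45,-30,-15,0,15,30,45,60]:
  for flip in [1,-1]:
    s=""
    for th in range(0,100,10):
        L=B@Rot.from_euler('y',th,degrees=True).as_matrix()
        P=Rot.from_euler('z',psi,degrees=True).as_matrix()
        x=P@[1,0,0]; y=np.array([0,0,flip]); T=L@np.c_[x,y,np.cross(x,y)]
        tcp=H+L@np.array([-172,0,2])
        q=kin.ik(tcp,Rot.from_matrix(T).as_rotvec()); s+="." if q is None else "O"
    print(psi,flip,s)
E
```

```text
[ 524.24806935 -119.88760639    1.53952047] 88.20802533585032 1.3530353372385022
-60 1 OOOOOO....
-60 -1 OOOOOO....
-45 1 OOOOOOO.OO
-45 -1 OOOOOOOOOO
-30 1 OOOOOOOOOO
-30 -1 OOOOOOOOOO
-15 1 OOOOOOOOOO
-15 -1 OOOOOOOOOO
0 1 .OOOOOOOOO
0 -1 .OOOOOOOOO
15 1 ....OOOOOO
15 -1 ....OOOOOO
30 1 ........OO
30 -1 ........OO
45 1 ..........
45 -1 ..........
60 1 ..........
60 -1 ..........
```

```bash
cat >> h.py <<'E'
H0=np.array([523.5,-121.,112.]); YAW=88.3
ST=np.array([546.5,188.5,10.])
def pose(th,psi,flip,H=H0,yaw=YAW,d=-172,up=0):
    L=(Rot.from_euler('z',yaw,degrees=True)*Rot.from_euler('y',th,degrees=True)).as_matrix()
    x=Rot.from_euler('z',psi,degrees=True).as_matrix()@[1,0,0]; y=np.array([0,0,flip])
    T=L@np.c_[x,y,np.cross(x,y)]
    return np.asarray(H)+L@np.array([d,0,2.]), Rot.from_matrix(T).as_rotvec()
E
python3 - <<'E'
from h import *
np.set_printoptions(precision=2,suppress=True,linewidth=150)
for psi in [-6,-10,-15,-20]:
  for flip in [1,-1]:
    print("psi",psi,flip)
    p=[("pre_hi",*pose(0,psi,flip,H=H0+[0,-90,230])),("pre",*pose(0,psi,flip,H=H0+[0,-90,0]))]
    p+=[(th,*pose(th,psi,flip)) for th in range(0,91,15)]
    p+=[("lift",*pose(90,psi,flip,H=H0+[0,0,75])),("over",*pose(90,psi,flip,H=ST+[0,0,180],yaw=81.7)),("mid",*pose(90,psi,flip,H=H0+[0,150,75])),("place",*pose(90,psi,flip,H=ST+[0,0,12],yaw=81.7))]
    for n,a,b in p: print(n,a.round(),kin.ik(a,b))
E
```

```text
psi -6 1
pre_hi [ 518. -383.  344.] None
pre [ 518. -383.  114.] None
0 [ 518. -293.  114.] [ 1.25  1.38 -0.68  1.13 -0.48  1.82  2.25]
15 [ 519. -287.  158.] [ 0.98  1.04 -0.14  1.28 -0.75  1.84  2.51]
30 [ 519. -269.  200.] [ 1.12  0.86 -0.45  1.39 -0.5   1.59  2.34]
45 [ 520. -241.  235.] [ 1.07  0.63 -0.45  1.52 -0.43  1.45  2.28]
60 [ 521. -205.  262.] [ 0.97  0.42 -0.45  1.63 -0.34  1.31  2.17]
75 [ 522. -164.  279.] [-0.53  0.38  1.25  1.81 -0.65  1.35  2.43]
90 [ 524. -119.  284.] [-0.55  0.11  0.8   1.87 -0.11  1.09  1.83]
lift [ 524. -119.  359.] [-0.61  0.05  0.83  1.75 -0.06  1.25  1.77]
over [547. 190. 362.] [-0.62  0.15  0.21  1.62  0.02  1.28  1.02]
mid [524.  31. 359.] [-0.6   0.02  0.48  1.77  0.01  1.25  1.42]
place [547. 190. 194.] [-0.57  0.27  0.17  1.86  0.01  0.93  1.01]
psi -6 -1
pre_hi [ 518. -383.  344.] None
pre [ 518. -383.  114.] None
0 [ 518. -293.  114.] [ 1.25  1.38 -0.68  1.13 -0.48  1.82 -0.89]
15 [ 519. -287.  158.] [ 1.03  1.05 -0.23  1.28 -0.7   1.81 -0.67]
30 [ 519. -269.  200.] [ 0.72  0.81  0.21  1.43 -0.83  1.78 -0.53]
45 [ 520. -241.  235.] [
[... 4961 characters left out ...]
 -0.23  1.37 -0.9   1.77 -0.59]
15 [ 519. -287.  158.] [ 0.83  0.95  0.21  1.51 -1.07  1.83 -0.41]
30 [ 519. -269.  200.] [ 0.63  0.75  0.43  1.64 -1.07  1.73 -0.36]
45 [ 520. -241.  235.] [ 0.13  0.69  1.03  1.79 -1.16  1.77 -0.25]
60 [ 521. -205.  262.] [-0.13  0.4   1.06  1.9  -0.96  1.4  -0.41]
75 [ 522. -164.  279.] [-0.44  0.07  1.    2.   -0.55  0.99 -0.81]
90 [ 524. -119.  284.] [-0.55 -0.1   0.72  2.07  0.02  0.8  -1.43]
lift [ 524. -119.  359.] [-0.63 -0.18  0.73  1.95  0.11  0.98 -1.52]
over [547. 190. 362.] [-0.94  0.    0.42  1.82  0.25  1.05 -2.33]
mid [524.  31. 359.] [-0.67 -0.16  0.44  1.96  0.18  0.99 -1.9 ]
place [547. 190. 194.] [-1.05  0.17  0.59  2.06  0.18  0.66 -2.33]
```

```bash
cat >> h.py <<'E'
PSI=-20
def lp(th,H=H0,yaw=YAW,back=0,d=-175,yo=-6,dz=0):
    L=(Rot.from_euler('z',yaw,degrees=True)*Rot.from_euler('y',th,degrees=True)).as_matrix()
    x=Rot.from_euler('z',PSI,degrees=True).as_matrix()@[1,0,0]; y=np.array([0,0,1.])
    T=L@np.c_[x,y,np.cross(x,y)]
    return np.asarray(H)+L@(np.array([d,yo,2.+dz])-back*x), Rot.from_matrix(T).as_rotvec()
def st(msg=""):
    o=robot.observe(); print(msg,round(o["t"],1),o["tcp_pos"].round(1),"F",o["contact_force"].round(1),"q",o["joints"].round(2),"g",round(o["grip_width"],3),flush=True); return o
E
python3 - <<'E'
from h import *
o=st()
robot.servo_line([254.8,598,420],feed=300); o=st("up")
q=o["joints"].copy(); q[0]=1.1; q[2]=-0.3; q[6]=1.5
robot.goto_joints(q); st("swept")
a,b=lp(0,back=60); a=a+[0,0,190]
print(a,kin.ik(a,b))
robot.movep(a,b); st("prehi")
snap("side","b_side")
E
```

```text
1.3 [254.9 598.  176.1] F [-0.2  1.2  0.3] q [-1.21  0.47 -0.01  1.6   0.01  1.07 -0.06] g 0.994
up 2.3 [254.5 597.4 418.1] F [-0.6  0.5 -0.3] q [-1.22  0.35  0.    1.24 -0.    1.55 -0.05] g 0.995
swept 6.1 [ 405.6 -495.3  426.3] F [ 0.5 -0.1 -0. ] q [ 1.1   0.35 -0.3   1.24 -0.    1.55  1.5 ] g 1.002
[ 502.12096101 -351.84892728  304.        ] [ 1.36469549  1.04136101 -0.57926661  1.29277923 -0.79581945  1.81912516
  2.18161758]
prehi 7.0 [ 502.8 -351.8  305.3] F [1.  0.2 0.1] q [ 1.36  1.04 -0.58  1.29 -0.8   1.82  2.18] g 1.001
```

View pics/b_side.png

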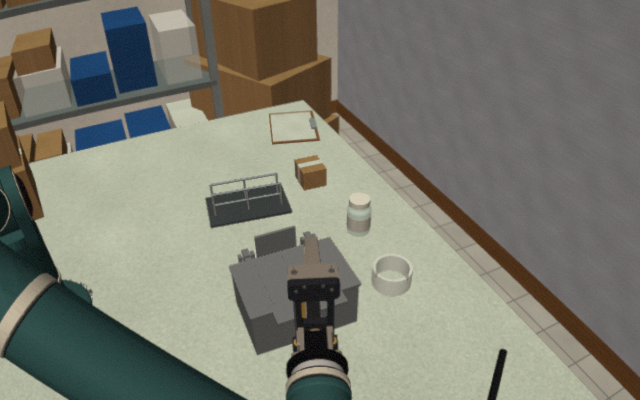

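The side view shows the gripper (about 313,285) held level above the bin's front, with its fingers pointing at the stand. Next I lower it, advance it onto the lip and grip.

```bash
python3 - <<'E'
from h import *
a,b=lp(0,back=60)
robot.servo_line(a,feed=120,rotation=b); st("pre")
snap("side","c_side0")
a,b=lp(0)
robot.servo_line(a,feed=60,rotation=b); st("at")
grip(0.0,25); st("grip")
snap("side","c_side"); snap("top","c_top")
E
python3 -c "
import cv2,numpy as np
a=cv2.imread('pics/c_side.png')[180:380,200:440];b=cv2.imread('pics/c_top.png')[190:390,340:580]
cv2.imwrite('pics/c_z.png',np.hstack([cv2.resize(x,None,fx=1.66,fy=1.66) for x in (a,b)]))"
```

```text
pre 8.8 [ 502.3 -352.1  114.8] F [-1.3 -0.2 -0.2] q [ 1.32  1.3  -0.51  1.22 -0.68  1.75  2.36] g 1.0
at 10.0 [ 524.2 -296.6  113.8] F [-0.4 -0.  -0.6] q [ 1.3   1.27 -0.53  1.34 -0.7   1.65  2.39] g 0.997
grip 11.3 [ 524.3 -296.1  114. ] F [-0.8  0.3  0.2] q [ 1.3   1.27 -0.53  1.34 -0.7   1.65  2.39] g 0.005
```

View pics/c_z.png

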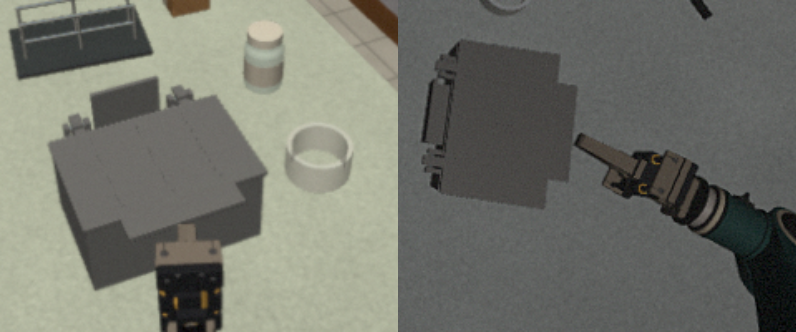

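```bash
python3 - <<'E'
from h import *
o=robot.observe()
print("tcp px",proj("top",o["tcp_pos"]),proj("side",o["tcp_pos"]))
print("tip seen: top",340+(578-398)/1.66,190+138/1.66," side",200+187/1.66,180+226/1.66)
print("tip px->world z114",unproj("top",[340+(578-398)/1.66,190+138/1.66],114),unproj("side",[200+187/1.66,180+226/1.66],118))
b=cv2.imread('pics/c_top.png')
for p in proj("top",[o["tcp_pos"],[518,-320,118],[523.5,-121,112]]): print(p)
o=viewer.camera_info("top");print(o)
print(lidfit(),pin("lid_lip","top"))
E
```

```text
tcp px [[434.34371644 266.33031688]] [[310.28129489 300.91750188]]
tip seen: top 448.433734939759 273.13253012048193  side 312.65060240963857 316.144578313253
tip px->world z114 [[ 512.27165091 -331.72560076  114.        ]] [[ 511.96154663 -335.02458604  118.        ]]
[434.34371644 266.33031688]
[444.3756642  270.11745881]
[362.94027684 257.50107075]
{'camera_matrix': array([[375.73920791,   0.        , 319.89550569],
       [  0.        , 375.73920791, 201.94759731],
       [  0.        ,   0.        ,   1.        ]]), 'k1': -0.05484125334190715, 'R': array([[ 0.13048269, -0.99144762,  0.00242488],
       [-0.97054846, -0.12823099, -0.20394242],
       [ 0.20250917,  0.02425749, -0.97897988]]), 't': array([-83.51844835, 650.95399461, 921.57693885])}
(array([ 524.13463962, -121.13427788,    1.53788796]), np.float64(1.4873971861576933)) [(array([ 516.9, -320.5,  110.8]), 0.58)]
```

```bash
python3 - <<'E'
from h import *
print(proj("side",[[254.8,598,176.1],[502.8,-351.8,305.3]]))
for f,(x,y,w,h),n in [("a_side",(60,40,80,80),"z1"),("b_side",(260,220,110,110),"z2")]:
    im=cv2.imread(f"pics/{f}.png")[y:y+h,x:x+w]; cv2.imwrite(f"pics/{n}.png",cv2.resize(im,(400,400),interpolation=cv2.INTER_CUBIC))
a=np.hstack([cv2.imread("pics/z1.png"),cv2.imread("pics/z2.png")]); cv2.imwrite("pics/z12.png",a)
b=cv2.imread("pics/c_top.png")[220:300,400:500]; cv2.imwrite("pics/z3.png",cv2.resize(b,None,fx=7,fy=7,interpolation=cv2.INTER_CUBIC))
E
```

```text
[[110.7870366  111.06716246]
 [309.16773553 246.32095716]]
```

View pics/z12.png

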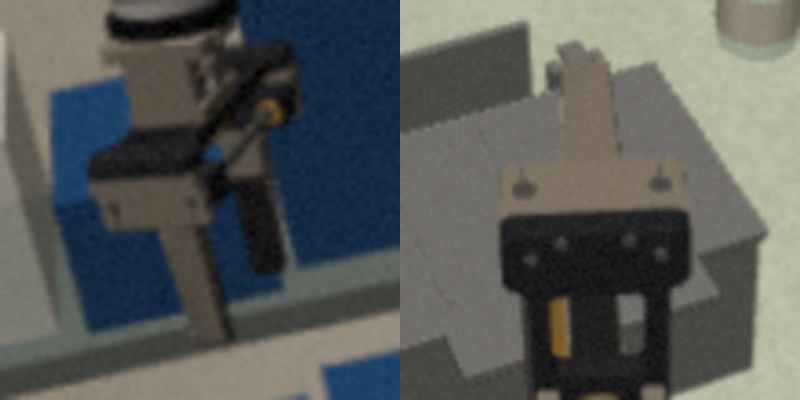

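View pics/z3.png

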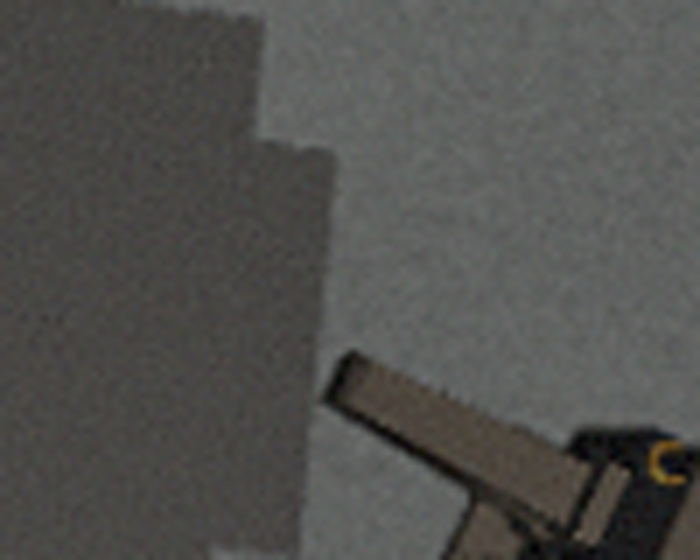

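```bash
python3 - <<'E'
from h import *
o=robot.observe(); R=Rot.from_rotvec(o["tcp_rot"]).as_matrix()
print(R.round(2))
for z,p in [(132,[400+362/7,220+372/7]),(114,[400+342/7,220+384/7])]:
    X=unproj("top",p,z)[0]; print(z,X.round(1),"in tool",(R.T@(X-o["tcp_pos"])).round(1))
# start
for s in (0,20,38,50): print(s,proj("side",[254.8,598,176.1+s]))
E
```

```text
[[ 0.37 -0.    0.93]
 [ 0.93  0.   -0.37]
 [-0.    1.    0.  ]]
132 [ 512.1 -333.5  132. ] in tool [-39.3  18.    2.5]
114 [ 508.3 -333.   114. ] in tool [-40.2  -0.   -1.2]
0 [[110.7870366  111.06716246]]
20 [[109.24748197 105.14059581]]
38 [[107.85405072  99.7409364 ]]
50 [[106.92116478  96.10644271]]
```

```bash
sed -i 's/-back\*x), Rot/-(back-38)*x), Rot/' h.py; python3 - <<'E'
from h import *
robot.servo_line(lp(0,back=55)[0],feed=100)
grip(1.0,25); st("open")
a,b=lp(0)
robot.servo_line(a,feed=60,rotation=b); o=st("at")
snap("side","d_side"); snap("top","d_top")
E
python3 -c "
import cv2,numpy as np
a=cv2.imread('pics/d_side.png')[180:380,200:440];b=cv2.imread('pics/d_top.png')[210:330,390:534]
cv2.imwrite('pics/d_z.png',np.hstack([cv2.resize(x,(398,332)) for x in (a,b)]))"
```

```text
open 13.2 [ 518.  -311.9  114. ] F [-0.1  0.2  0.1] q [ 1.3   1.27 -0.52  1.31 -0.7   1.67  2.38] g 0.996
at 14.3 [ 538.3 -261.3  113.8] F [-1.   0.1 -0.1] q [ 1.28  1.25 -0.55  1.4  -0.72  1.58  2.42] g 1.0
```

View pics/d_z.png

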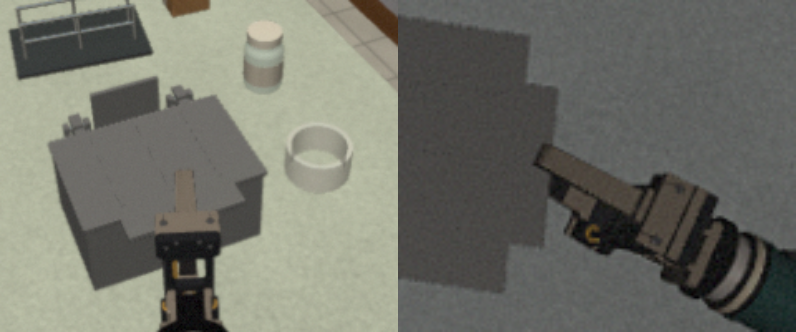

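```bash
python3 - <<'E'
from h import *
o=robot.observe(); R=Rot.from_rotvec(o["tcp_rot"]).as_matrix()
for z,p in [(178,[390+146*144/398,210+148*120/332]),(160,[390+138*144/398,210+166*120/332])]:
    X=unproj("top",p,z)[0]; print(z,X.round(1),"in tool",(R.T@(X-o["tcp_pos"])).round(1))
L=Rot.from_euler('z',YAW,degrees=True).as_matrix()
for s in (38,43,48): print(s,(L.T@(o["tcp_pos"]-s*R[:,0]-H0)).round(1))
E
```

```text
178 [ 528.4 -295.9  178. ] in tool [-35.8  64.2   3.6]
160 [ 514.1 -296.   160. ] in tool [-41.1  46.2  -9.6]
38 [-175.5   -5.9    1.8]
43 [-180.2   -4.2    1.8]
48 [-184.9   -2.5    1.8]
```

```bash
python3 - <<'E'
from h import *
grip(0.0,40); st("grip")
a,b=lp(4); robot.servo_line(a,feed=40,rotation=b); st("th4")
for th in (8,15):
    a,b=lp(th); robot.servo_line(a,feed=60,rotation=b); st(th)
snap("side","e_side"); snap("top","e_top")
E
python3 -c "
import cv2,numpy as np
a=cv2.imread('pics/e_side.png')[140:340,200:440];b=cv2.imread('pics/e_top.png')[190:340,340:520]
cv2.imwrite('pics/e_z.png',np.hstack([cv2.resize(x,(398,332)) for x in (a,b)]))"
```

```text
grip 15.6 [ 538.4 -260.8  114.2] F [ 0.4 -0.3  1.4] q [ 1.28  1.25 -0.55  1.4  -0.72  1.58  2.42] g 0.083
th4 16.0 [ 538.3 -260.7  123.1] F [ 1.4 -0.6 -2.7] q [ 1.28  1.19 -0.55  1.43 -0.71  1.54  2.42] g 0.088
8 16.3 [ 538.1 -259.3  132.6] F [ 0.5 -0.5 -2.8] q [ 1.28  1.14 -0.55  1.46 -0.69  1.51  2.43] g 0.083
15 16.7 [ 537.9 -255.5  148.7] F [-0.7  0.1 -3.6] q [ 1.27  1.03 -0.55  1.51 -0.67  1.45  2.43] g 0.087
```

View pics/e_z.png

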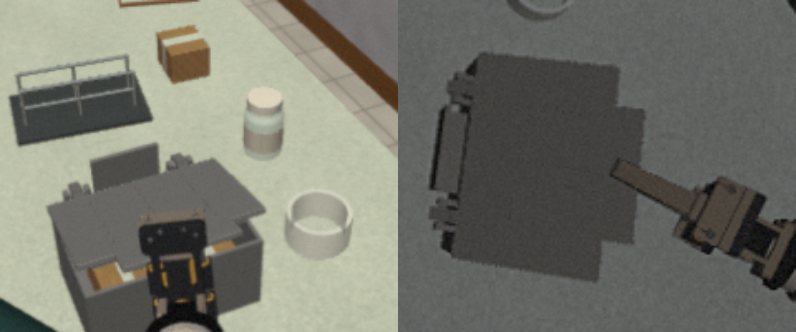

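The lid is open about 15°, gripped at the lip (side crop 172,220), with wrist forces around 3 N. I continue the swing.

```bash
python3 - <<'E'
from h import *
for th in range(22,86,7):
    a,b=lp(th); robot.servo_line(a,feed=70,rotation=b); o=st(th)
    if np.linalg.norm(o["contact_force"])>25: print("STOP"); break
else:
    a,b=lp(90); robot.servo_line(a,feed=50,rotation=b); st(90)
snap("side","f_side"); snap("top","f_top")
print(pin("lid_hinge","side"),pin("lid_lip","side"),pin("lid_hinge","top"),pin("lid_lip","top"))
E
python3 -c "
import cv2,numpy as np
a=cv2.imread('pics/f_side.png')[100:300,180:420];b=cv2.imread('pics/f_top.png')[170:320,300:480]
cv2.imwrite('pics/f_z.png',np.hstack([cv2.resize(x,(398,332)) for x in (a,b)]))"
```

```text
22 17.2 [ 538.1 -250.   165. ] F [-0.8 -0.4 -4.5] q [ 1.27  0.93 -0.55  1.56 -0.65  1.38  2.44] g 0.084
29 17.6 [ 538.2 -242.6  179.9] F [-0.2 -0.8 -4.2] q [ 1.25  0.82 -0.55  1.62 -0.63  1.31  2.43] g 0.081
36 18.0 [ 538.4 -233.4  194.1] F [ 0.3 -0.3 -5.7] q [ 1.24  0.72 -0.56  1.67 -0.61  1.24  2.42] g 0.084
43 18.4 [ 538.7 -222.7  207.1] F [-0.5 -0.1 -3.6] q [ 1.22  0.62 -0.56  1.72 -0.59  1.17  2.41] g 0.079
50 18.8 [ 539.2 -210.3  218.9] F [-0.1 -0.5 -5.1] q [ 1.19  0.51 -0.57  1.77 -0.56  1.1   2.38] g 0.08
57 19.2 [ 539.7 -196.6  229. ] F [-0.6 -0.8 -4.4] q [ 1.15  0.41 -0.57  1.82 -0.53  1.03  2.34] g 0.081
64 19.6 [ 540.2 -181.9  237.3] F [ 0.9 -0.7 -4. ] q [ 1.09  0.32 -0.57  1.87 -0.48  0.96  2.28] g 0.081
71 20.0 [ 540.7 -166.2  243.7] F [-0.6 -0.7 -4. ] q [ 1.03  0.23 -0.58  1.91 -0.41  0.88  2.19] g 0.085
78 20.4 [ 541.3 -149.9  248.1] F [ 0.3 -0.2 -4.1] q [ 0.95  0.16 -0.58  1.95 -0.3   0.81  2.07] g 0.082
85 20.8 [ 541.9 -133.2  250.5] F [-0.7 -0.4 -2.9] q [ 0.86  0.11 -0.59  1.99 -0.16  0.75  1.89] g 0.085
90 21.1 [ 542.3 -121.1  250.8] F [ 0.5 -1.3 -3.8] q [ 0.78  0.08 -0.61  2.01 -0.02  0.72  1.74] g 0.081
[(array([ 524.2, -120.3,  115.7]), 0.84)] [(array([ 526.7, -120.1,  313.2]), 0.91)] [(array([ 7.575e+02, -2.241e+02, -1.000e-01]), 0.54)] [(array([ 525.3, -117.8,  310.3]), 0.67)]
```

View pics/f_z.png

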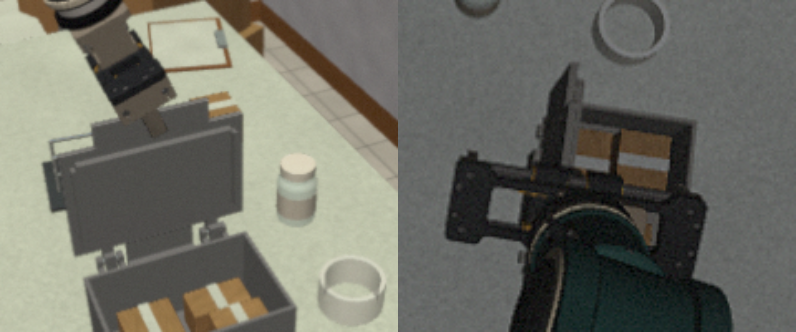

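```bash
python3 - <<'E'
from h import *
robot.hold(0.3)
a,b=lp(90,H=H0+[0,0,30]); robot.servo_line(a,feed=50,rotation=b); st("lift30")
a,b=lp(90,H=H0+[0,0,80]); robot.servo_line(a,feed=100,rotation=b); st("lift80")
a,b=lp(90,H=H0+[5,150,80],yaw=85); robot.servo_line(a,feed=130,rotation=b); st("mid")
S=ST+[0,1.5,0]
a,b=lp(90,H=S+[0,0,180],yaw=81.7); robot.servo_line(a,feed=130,rotation=b); st("over")
a,b=lp(90,H=S+[0,0,108],yaw=81.7); robot.servo_line(a,feed=80,rotation=b); st("over_lo")
snap("side","g_side"); snap("top","g_top")
print(pin("lid_hinge","side"),pin("lid_lip","side"),pin("lid_lip","top"),pin("stand_slot","side"))
E
python3 -c "
import cv2,numpy as np
a=cv2.imread('pics/g_side.png')[60:260,130:370];b=cv2.imread('pics/g_top.png')[160:310,180:360]
cv2.imwrite('pics/g_z.png',np.hstack([cv2.resize(x,(398,332)) for x in (a,b)]))"
```

```text
lift30 22.5 [ 542.4 -119.4  281.1] F [-0.3  0.1 -4.1] q [ 0.79  0.04 -0.61  1.97 -0.04  0.79  1.76] g 0.083
lift80 23.1 [ 542.  -119.5  330.6] F [-1.   0.5 -3.3] q [ 0.81 -0.   -0.6   1.89 -0.08  0.91  1.78] g 0.081
mid 24.4 [547.5  28.5 331.1] F [-0.1 -0.1 -3.6] q [ 0.64 -0.01 -0.79  1.9   0.09  0.91  1.29] g 0.082
over 25.8 [565.7 188.3 329.2] F [-0.1 -0.1 -4.4] q [ 0.33  0.17 -0.92  1.78  0.43  1.03  0.67] g 0.086
over_lo 26.9 [566.  189.6 257.9] F [-1.4 -0.5 -3.5] q [ 0.27  0.24 -0.89  1.88  0.54  0.91  0.55] g 0.082
[(array([544.6, 191.2, 121.8]), 0.84)] [(array([550. , 194.4, 321.4]), 0.72), (array([543.6, 186.5, 119.8]), 0.37)] [(array([545.7, 194.8, 317.4]), 0.62), (array([ 7.492e+02,  2.265e+02, -4.000e-01]), 0.36)] [(array([546.4, 190.8,  10.1]), 0.57)]
```

View pics/g_z.png

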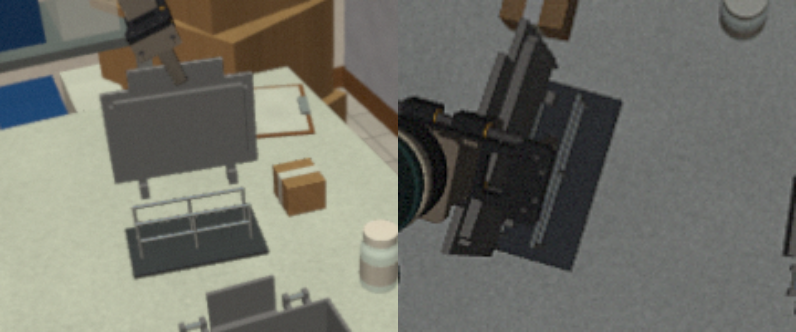

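The lid hangs above the stand, its hooks (side crop 145,188 and 232,175) aligned with the slot, hinge estimate within about 2 mm of the slot centre. Next I lower it.

```bash
python3 - <<'E'
from h import *
S=ST+[0,1.5,0]
for z in (85,60,40,26):
    a,b=lp(90,H=S+[0,0,z],yaw=81.7); robot.servo_line(a,feed=60,rotation=b); o=st(z)
    if np.linalg.norm(o["contact_force"]-[0,0,-3.8])>8: print("STOP"); break
snap("side","h_side"); snap("top","h_top")
E
python3 -c "
import cv2,numpy as np
a=cv2.imread('pics/h_side.png')[90:290,130:370];b=cv2.imread('pics/h_top.png')[160:310,180:360]
cv2.imwrite('pics/h_z.png',np.hstack([cv2.resize(x,(398,332)) for x in (a,b)]))"
```

```text
85 27.7 [565.5 189.3 233.9] F [ 0.5 -0.3 -3.1] q [ 0.25  0.27 -0.87  1.91  0.58  0.87  0.51] g 0.084
60 28.3 [565.5 189.4 209. ] F [-0.6  0.1 -5. ] q [ 0.22  0.3  -0.85  1.94  0.63  0.83  0.46] g 0.084
40 28.8 [565.4 189.3 188.9] F [ 0.1  0.2 -4.5] q [ 0.2   0.32 -0.83  1.96  0.67  0.8   0.41] g 0.086
26 29.2 [565.3 189.1 174.7] F [-0.1  0.6 -2.9] q [ 0.18  0.34 -0.82  1.98  0.7   0.78  0.38] g 0.084
```

View pics/h_z.png

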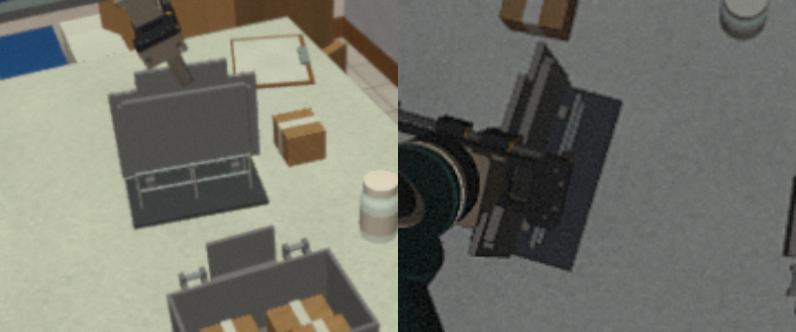

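```bash
python3 - <<'E'
from h import *
S=ST+[0,1.5,0]
fz=np.mean([robot.observe()["contact_force"][2] for _ in range(5)]); 
for z in np.arange(24,1,-1.5):
    a,b=lp(90,H=S+[0,0,z],yaw=81.7); robot.servo_line(a,feed=25,rotation=b); robot.hold(0.1); o=st(z)
    if o["contact_force"][2]>1.5: print("contact"); break
snap("side","i_side"); snap("top","i_top")
print(pin("lid_hinge","side"),pin("lid_lip","side"),pin("lid_lip","top"))
E
python3 -c "
import cv2,numpy as np
a=cv2.imread('pics/i_side.png')[90:290,130:370];b=cv2.imread('pics/i_top.png')[160:310,180:360]
cv2.imwrite('pics/i_z.png',np.hstack([cv2.resize(x,(398,332)) for x in (a,b)]))"
```

```text
24.0 29.6 [565.6 189.3 173.4] F [ 0.6 -0.1 -4.1] q [ 0.18  0.34 -0.81  1.98  0.71  0.77  0.38] g 0.083
22.5 30.0 [565.6 189.3 171.8] F [ 0.4  0.3 -4.5] q [ 0.18  0.35 -0.81  1.98  0.71  0.77  0.37] g 0.083
21.0 30.3 [565.6 189.2 170.3] F [ 0.1 -0.1 -4.4] q [ 0.18  0.35 -0.81  1.98  0.72  0.77  0.37] g 0.083
19.5 30.7 [565.6 189.2 168.8] F [ 0.1 -0.2 -3.8] q [ 0.18  0.35 -0.81  1.98  0.72  0.77  0.37] g 0.083
18.0 31.0 [565.6 189.3 167.3] F [-0.3  0.4 -3.9] q [ 0.17  0.35 -0.81  1.98  0.72  0.77  0.36] g 0.084
16.5 31.4 [565.6 189.2 165.8] F [-0.7 -0.1 -3.9] q [ 0.17  0.35 -0.81  1.98  0.73  0.76  0.36] g 0.083
15.0 31.7 [565.6 189.3 164.3] F [ 0.8 -0.1 -4.3] q [ 0.17  0.35 -0.8   1.99  0.73  0.76  0.35] g 0.081
13.5 32.1 [565.6 189.2 162.8] F [-0.7  0.8 -4.1] q [ 0.17  0.36 -0.8   1.99  0.73  0.76  0.35] g 0.087
12.0 32.4 [565.6 189.3 161.3] F [ 0.2 -0.2 -4. ] q [ 0.17  0.36 -0.8   1.99  0.74  0.76  0.35] g 0.084
10.5 32.8 [565.6 189.3 159.8] F [ 0.5 -0.6 -3.5] q [ 0.16  0.36 -0.8   1.99  0.74  0.75  0.34] g 0.083
9.0 33.1 [566.  189.7 159.3] F [-3.7 -0.3  6.4] q [ 0.16  0.36 -0.8   1.99  0.74  0.75  0.34] g 0.083
contact
[(array([547.5, 190.5,  22.1]), 0.9)] [(array([551.1, 196. , 221.1]), 0.73)] [(array([546.8, 197.6, 219.7]), 0.59)]
```

View pics/i_z.png

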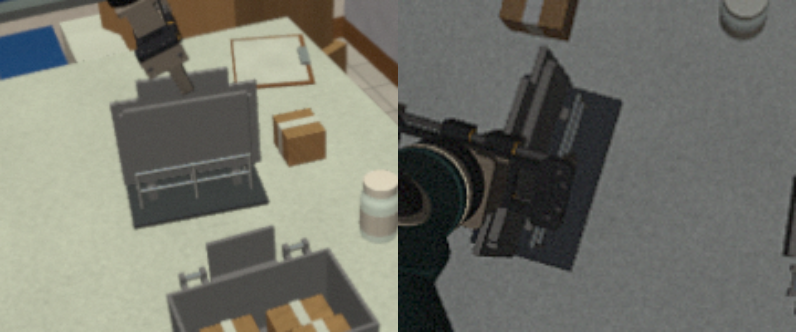

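```bash
python3 - <<'E'
from h import *
for g in (0.15,0.25,0.35,0.5,0.7,1.0):
    grip(g); 
st("open"); robot.hold(0.3)
snap("side","j_side"); snap("top","j_top")
print(pin("lid_hinge","side"),pin("lid_lip","side"),pin("lid_lip","top"))
E
python3 -c "
import cv2,numpy as np
a=cv2.imread('pics/j_side.png')[90:290,130:370];b=cv2.imread('pics/j_top.png')[160:310,180:360]
cv2.imwrite('pics/j_z.png',np.hstack([cv2.resize(x,(398,332)) for x in (a,b)]))"
```

```text
open 35.8 [565.6 189.2 158.3] F [-0.8  0.2  0.4] q [ 0.16  0.36 -0.8   1.99  0.74  0.75  0.34] g 0.997
[(array([548.3, 190.9,  25. ]), 0.97)] [(array([550.4, 195.1, 223.8]), 0.8), (array([ 523.9, -217.8,    1.4]), 0.67)] [(array([546.7, 197.6, 220.5]), 0.59)]
```

View pics/j_z.png

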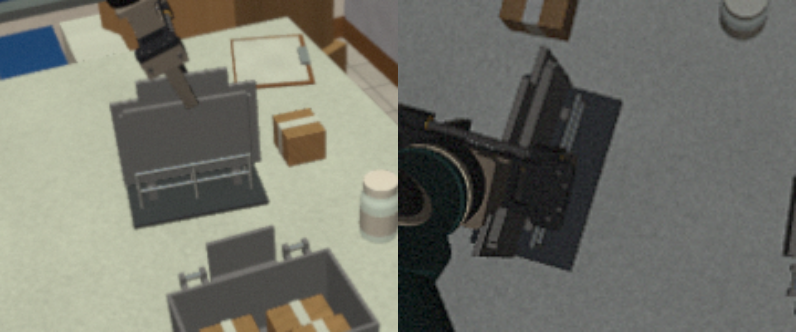

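```bash
python3 - <<'E'
from h import *
o=robot.observe(); R=Rot.from_rotvec(o["tcp_rot"]).as_matrix()
p=o["tcp_pos"]-45*R[:,0]; robot.servo_line(p,feed=50); st()
p=p-130*R[:,0]; robot.servo_line(p,feed=120); st()
robot.hold(1.0)
snap("side","k_side"); snap("top","k_top")
print(pin("lid_hinge","side"),pin("lid_lip","side"),pin("lid_lip","top"))
for n in ("carton","tape_roll","glue_bottle"): print(n,pin(n,"side")[:1],pin(n,"top")[:1])
E
python3 -c "
import cv2,numpy as np
a=cv2.imread('pics/k_side.png')[90:290,130:370];b=cv2.imread('pics/k_top.png')[160:310,180:360]
cv2.imwrite('pics/k_z.png',np.hstack([cv2.resize(x,(398,332)) for x in (a,b)]))"
```

```text
37.4 [550.3 191.3 200.3] F [-0.7  0.2 -0.2] q [ 0.22  0.28 -0.86  1.98  0.64  0.81  0.43] g 0.997
 38.6 [506.2 197.5 322. ] F [-0.3 -0.2 -0.4] q [ 0.35  0.05 -0.95  1.88  0.33  0.99  0.69] g 1.001
[(array([546.7, 191.1,  21.2]), 0.65)] [(array([550.4, 193.3, 223.6]), 0.82)] [(array([548.4, 194. , 220.3]), 0.79)]
carton [(array([ 7.493e+02,  2.290e+02, -6.000e-01]), 0.65)] [(array([746.9, 227.1,  -2. ]), 0.92)]
tape_roll [(array([ 750.3, -221.7,   -1.4]), 0.65)] [(array([ 758.1, -225.1,   -2.7]), 0.93)]
glue_bottle [(array([776. , -27.2,  -4.4]), 0.9)] [(array([773.3, -24.3,  -3.8]), 0.86)]
```

View pics/k_z.png

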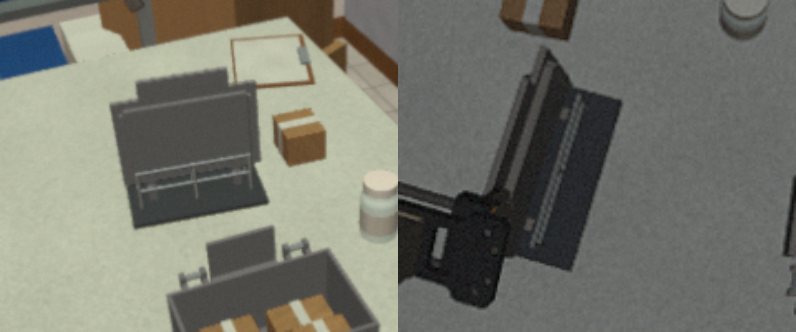

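The lid stands in the slot (side crop about 185,130), the gripper is clear, and the loose items haven't moved.

```bash
python3 - <<'E'
from h import *
robot.job_done(); st()
E
```

```text
the job is handed in; nothing more can be done
the job is handed in; nothing more can be done
```

The lid is off the bin and standing hinge edge down in the slot of the stand. I handed the job in at about 39 s of the 72 s allowed. I gripped it by the lip, swung it up to 90° on its pins, lifted it 80 mm straight up and lowered it until the wrist felt the floor of the slot. The vertical force went from −3.5 to +6.4 N at that point, and only then did I let go.

- **Lid:** a second after release and with the gripper clear, it still stood almost upright. The cameras put its hinge at about (547, 191, 21) mm and the middle of its lip at about (549, 194, 222) mm.
- **Carton, tape roll and jar:** they were within about 5 mm of where they started, which is about what the cameras can resolve.
- **Forces:** the largest I saw at the wrist was about 7 N.

**TCP offset:** the first grasp closed on air just short of the lip and touched nothing. Both cameras showed the finger tips about 38 mm behind the TCP position the robot reports, which does not match its description. I corrected for this and the second grasp held. The cause of the offset is not known.

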